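# Close the bearing-ring tub

## Robot

A 7-joint arm with a two-finger parallel gripper is mounted at the origin on a cart in front of the work surface, level with it; the furniture and walls round the work are solid. World frame = base frame: x ahead of the robot, y to its left, z up, the work surface at z = 0. Lengths are in m, angles in degrees, forces in N, time in s.
With the tool pointing down it reaches from about 0.375 to 0.925 m from the base axis. Payload 3.1 kg.
Tool frame: the origin (TCP) lies at the very end of the fingers, on their centre line; the grasp point (between the pads) lies 19 mm behind it; z points along the fingers, x is the direction in which the jaws open and shut, and the axes are right-handed (so a half turn about z gives the same grasp; the last joint's range is limited). The gripper opens to 85 mm and grips with 20 to 120 N. Pads are 22 mm wide; open, the fingers measure 114 mm over their backs; the gripper's body (76 mm by 85 mm) begins 54 mm behind the grasp point. The pads swing forward as they close: fully open they stand 13 mm farther back than shut.
Start: joints at [67.735, 21.939, 2.515, 91.553, -1.026, 66.532, -2.859], TCP at [0.186, -0.623, 0.193] pointing down, gripper open.
Joint ranges: [-149.38, 149.38], [-23.57, 123.04], [-84.95, 90], [0, 143.3], [-89.99, 269.99], [3.08, 112.72], [-163.45, 163.45]. Speed limits (degrees/s): [159.86, 159.86, 180, 180, 180, 180, 180].

## Interface

Orientations are given as a 3x3 rotation matrix whose columns are the frame's x, y, z axes.
In Python, from bench import bot gives the robot as it stands. The module is installed in compiled form; this text tells all that it offers.
- The arm moves only by the tool jog_arm, never from a script. Its argument "steps" is a list of rows, each a list of 4 numbers: the shift along the tool's x, y, z in cm, then the turn about the tool's z in rad. A call has 1 to 20 rows; each row is the pose to reach, as a shift and turn from the pose measured when the call began, along the tool's axes at that moment; what a row does not reach only later rows make up. A row lasts 1/10 s, in which the tool goes at most 50 mm and 8.59 degrees, less where a joint would pass 70% of its speed; a pose out of reach is approached as far as the arm can. A call with a gripper value outside its range is refused whole. "grip" is the closure, from 0 (fully open) to 1 (shut), set as the call begins (left out, the last holds). The fingers move at their own pace and stop on an object; "newtons" is the grip in N (left out, the last holds). Time passes only in rows, so rows that repeat a pose let the fingers close. It gives the time, the measured TCP pose, the force and the opening at its end, in the units of the state.
- bot.read_state(): the state, without advancing time (a new reading comes with each control period).
- bot.read_camera(name): name is "side" or "top" or "wrist"; returns a dict with "image" (400x640x3 uint8, blue, green, red), "depth" (400x640 float32, m along the optical axis (not along the pixel's ray), 0 where there is no reading), "fx", "fy", "cx", "cy" (pixels), "dist" ([k1, k2, p1, p2, k3] as OpenCV has them; the pictures are not rectified), "origin" and "orientation" of the camera in the world. Camera axes: x right, y down, z forward; pixel columns grow to the right and rows downward; lengths in m; the calibration is good to about 2 mm. A picture is of the moment at which its call begins.
- bot.hand_in(): hands the job in, once; it reports no verdict.
Trained networks look in a picture, given as the dict that the camera call returned (one of the last four; its "shot" number tells which), for a name from the list of things; names that differ only in an ending like _2 or _b are one class to them, and where a whole thing is asked for, a point or a joint stands for the part that bears it (a point fixed in the world has none). Each returns a list of dicts, best first, with "conf" (0 to 1); they miss things now and then, are a little off and sometimes report something else, mostly with a low value. They report only what shows in the picture. A call takes as long as a camera call. They do not tell look-alikes from the thing itself.
- bot.cut_out(query, picture): "region" (400x640 bool, what is visible of it) and "centre" ([column, row] in pixels, amid what is visible of it).
The state is a dict: "time": time; "q": joint angles; "qvel": joint speeds; "joint_torque": joint torques, N m; "tool_pos": TCP position; "tcp_rot": TCP orientation; "ft_force": force on the tool from outside, world axes, zero at the start; "torque": the same for the moment, N m; "finger_gap": finger opening in m.
Only numpy, scipy, OpenCV 4.12 (cv2) and the standard library are available. Lean on these libraries where they do the work, as an engineer would, in place of code of your own. Each camera call takes 0.05 s, during which the arm holds its last target. There are 200 camera calls.

## Task

Put the red lid on the white tub that holds the plain bearing ring, and press it down until it is fully home, level and flush on the rim, then let go. Set it in place rather than dropping it, and leave the tub with the gear open and alone.

Things in the scene. Friction and masses are not known exactly. Their poses are not given: they have to be found in the camera images.
- lid: Loose round red lid, black knob, about 0.12 kg, starting knob up on the bench. Origin: centre of its underside, z up. Above the origin: tapered plug, 86 mm across at the bottom, 94 mm at its top, 0 to 18 mm; flange, 116 mm across, 18 to 23 mm; upright round knob, 34 mm across, 23 to 53 mm, to be gripped from above. Yaw does not matter.
- ring_tub: White round open tub, dark inner floor, with the plain bearing ring inside (steel, 52 mm, smooth, no teeth): the one to close. 112 mm across (a band of 117 mm and two ears reaching 68 mm from the axis below the rim), 64 mm high, mouth 104 mm across; fixed, it does not slide. Origin: centre of its underside, z up. With the lid fully home the lid's origin is 46 mm above this origin.
- ring_tub_rim (a point): Centre of that tub's mouth, level with its rim. An orange sealing ring (83 mm inside) sits 6 mm below the rim: a lid just laid in rests on it, its flange 12 mm above the rim. The ring yields only to about 9 N (more if pushed fast), slides down and stays where pushed. Fully home, the flange lies on the rim.
- gear_tub: A second white tub with orange sealing ring, the same in every way, but holding a toothed steel gear (60 mm across): leave it open. Origin: centre of its underside, z up. The two tubs may stand in either place.
There are look-alikes about, which are no part of the job. Of the things that look like the lid, the smaller one is meant.

How it is judged (in metres and radians):
At the end, for the whole second after the job is handed in: The red lid sits knob up in the mouth of the tub with the bearing ring, centred within 12 mm, its flange less than 4 mm above the rim, level within 7 degrees, released and at rest (horizontal distance between lid and ring_tub below 0.012 m and z of lid in the frame of ring_tub between 0.04 and 0.05 m and angle between lid's own z axis and vertical below 0.12 rad and linear speed of lid below 0.02 m/s); the robot touches nothing.
It fails at once if the lid is dropped (it falls free at more than 0.8 m/s) (linear speed of lid above 0.8 m/s and contact force between the fingers and lid below 0.05 N).
It fails at once if the lid or the gripper presses on the gear tub (more than 4 N) (contact force between any of lid, the fingers and gear_tub above 4 N).
It also fails if it takes over 32 s, if anything falls off the work surface, if the arm or the gripper's body presses on something with over 40 N, if the wrist force passes 120 N, or if a joint passes its speed limit or range.

## Working session

There is one attempt and no reset: what is moved stays moved. The work goes in short steps, Python scripts to look and compute and a tool call to move; the robot and the scene stay as the last step left them, time stands still between calls to the robot, and variables do not carry over. Pictures are saved under pics/ and viewed, about 8 in all and at most 12, crops included, and the job is handed in when it is done.

Besides the shell and the picture viewer there is one more tool, called after ">>>" in YAML: its name, and indented under it one key for each argument. jog_arm: Moves the arm, as the interface text tells. Its arguments: {"type":"object","properties":{"steps":{"type":"array"},"grip":{"type":"number"},"newtons":{"type":"number"}},"required":["steps"]}

```bash
mkdir -p pics
cat > h.py <<'E'
import numpy as np, cv2
from bench import bot
def world(p,uv,depth=None,z=None):
    K=np.array([[p['fx'],0,p['cx']],[0,p['fy'],p['cy']],[0,0,1.]])
    n=cv2.undistortPoints(np.array(uv,float).reshape(-1,1,2),K,np.array(p['dist'],float)).reshape(-1,2)
    r=np.c_[n,np.ones(len(n))]; R=np.array(p['orientation']); o=np.array(p['origin'])
    if z is not None:
        d=r@R.T; return o+d*((z-o[2])/d[:,2])[:,None]
    return o+(r*np.asarray(depth).reshape(-1,1))@R.T
def cloud(p,mask):
    v,u=np.nonzero(mask&(p['depth']>0)); return world(p,np.c_[u,v],p['depth'][v,u])
E
python3 - <<'E'
from h import *
s=bot.read_state(); print(s['time'],s['tool_pos'],np.round(s['tcp_rot'],3))
for c in ('top','side'):
    p=bot.read_camera(c); cv2.imwrite(f'pics/{c}0.png',p['image']); print(c,p['origin'],np.round(p['orientation'],2).tolist())
    for q in ('lid','ring_tub','gear_tub'):
        for r in bot.cut_out(q,p)[:4]:
            c3=cloud(p,r['region']); print(q,round(r['conf'],2),np.round(r['centre']),r['region'].sum(),np.round(np.median(c3,0),3),np.round(np.percentile(c3,2,axis=0),3),np.round(np.percentile(c3,98,axis=0),3))
E
```

```text
0.0 [ 0.18610014 -0.62167882  0.19165741] [[ 0.287 -0.958 -0.001]
 [-0.958 -0.287  0.003]
 [-0.003  0.    -1.   ]]
top [ 0.3471934  -0.01419905  1.02452787] [[0.01, -0.99, 0.16], [-1.0, -0.01, 0.01], [-0.0, -0.16, -0.99]]
lid 0.84 [413. 244.] 3007 [ 0.396 -0.237  0.033] [ 0.329 -0.306  0.029] [ 0.464 -0.173  0.074]
lid 0.64 [295. 227.] 1738 [0.436 0.04  0.023] [ 0.387 -0.011  0.002] [0.491 0.093 0.055]
ring_tub 0.6 [385. 165.] 1779 [ 0.602 -0.183  0.052] [ 0.543 -0.231  0.002] [ 0.651 -0.127  0.066]
gear_tub 0.79 [237. 157.] 1540 [0.613 0.198 0.056] [0.554 0.132 0.002] [0.66  0.251 0.066]
side [0.15356098 0.8246295  0.41898764] [[-0.92, -0.15, 0.35], [-0.38, 0.33, -0.86], [0.01, -0.93, -0.36]]
lid 0.7 [397. 200.] 1590 [ 0.386 -0.219  0.035] [ 0.326 -0.297  0.005] [ 0.46  -0.168  0.077]
lid 0.57 [340. 242.] 1403 [0.43  0.056 0.025] [ 0.386 -0.001  0.007] [0.487 0.096 0.055]
ring_tub 0.87 [311. 189.] 1580 [ 0.589 -0.146  0.044] [ 0.541 -0.235  0.005] [ 0.648 -0.124  0.067]
gear_tub 0.83 [220. 254.] 3166 [0.602 0.214 0.042] [0.555 0.14  0.004] [0.662 0.25  0.066]
```

```bash
python3 -c "
import cv2
a=cv2.imread('pics/top0.png')
cv2.imwrite('pics/topc.png',cv2.resize(a[110:310,190:490],None,fx=2.6,fy=2.6,interpolation=cv2.INTER_CUBIC))"
```

```text
(no output)
```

View pics/topc.png

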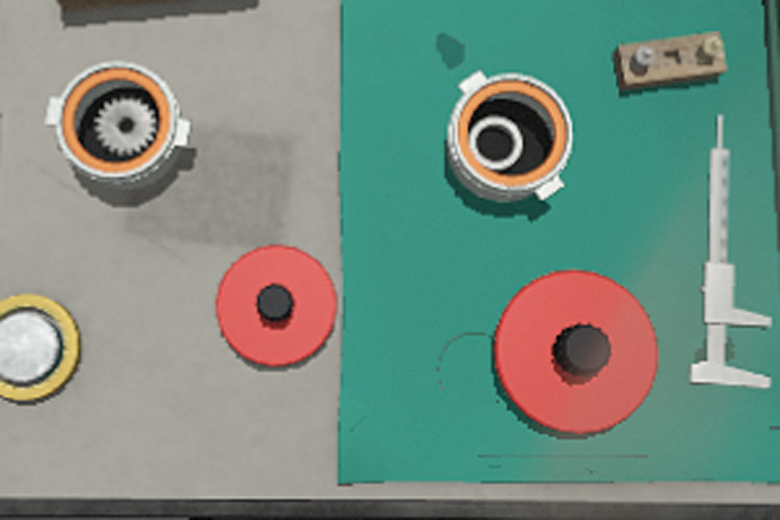

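View pics/side0.png

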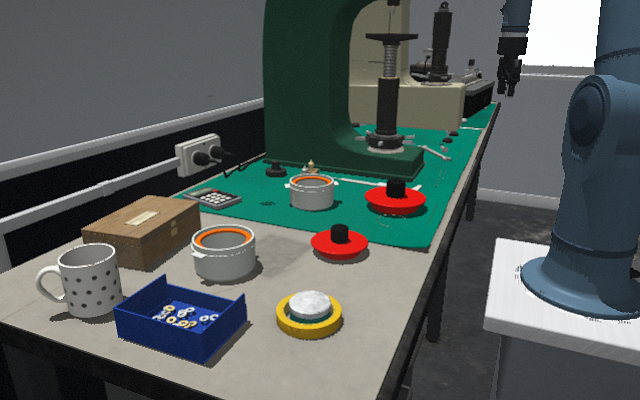

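The crop shows the gear tub at top pixel (237,157) and the plain-ring tub at (386,161). There are two red lids. The one at (296,227) is about 105–115 mm across and the one at (413,244) about 135 mm, so the smaller at (296,227) is the lid meant. The side view shows a green press near the right end of the bench, so I'll check clearance there and fit the circles.

```bash
cat >> h.py <<'E'
from scipy.optimize import least_squares
def circ(P,r0):
    f=least_squares(lambda c:np.hypot(P[:,0]-c[0],P[:,1]-c[1])-c[2],[*P[:,:2].mean(0),r0],loss='soft_l1',f_scale=.002)
    return f.x
def rim(p,mask,zlo,zhi,r0):
    C=cloud(p,mask); C=C[(C[:,2]>zlo)&(C[:,2]<zhi)]
    h=cv2.convexHull((C[:,:2]*1e4).astype(np.int32)).reshape(-1,2)/1e4
    return circ(h,r0)
E
python3 - <<'E'
from h import *
p=bot.read_camera('top'); cv2.imwrite('pics/top1.png',p['image'])
for r in bot.cut_out('lid',p)[:2]: print('lid',r['centre'],rim(p,r['region'],.015,.045,.058)); C=cloud(p,r['region']); C=C[C[:,2]>C[:,2].max()-.008]; print('knob',C.mean(0))
for r in bot.cut_out('ring_tub',p)[:2]: print('tub',r['centre'],rim(p,r['region'],.058,.075,.056))
for r in bot.cut_out('gear_tub',p)[:2]: print('gtub',r['centre'],rim(p,r['region'],.058,.075,.056))
u,v=np.meshgrid(np.arange(640),np.arange(400)); m=np.ones((400,640),bool)
C=cloud(p,m); C=C[(C[:,2]>.1)&(C[:,0]>.2)]; 
import collections
g=collections.defaultdict(float)
for a in C:
    k=(round(a[0]/.1),round(a[1]/.1)); g[k]=max(g[k],a[2])
print({k:round(x,2) for k,x in sorted(g.items())})
E
```

```text
lid [409.7, 244.2] [ 0.39724551 -0.24044438  0.07513673]
knob [ 0.3967441  -0.24001427  0.07300115]
lid [295.6, 230.8] [0.43870878 0.0406982  0.05726406]
knob [0.43856812 0.0409236  0.05310973]
tub [384.2, 162.7] [ 0.59794483 -0.18034947  0.05549301]
gtub [236.3, 155.9] [0.60857626 0.19185992 0.05598839]
{(2, 7): np.float64(0.12), (4, -6): np.float64(0.12), (4, -5): np.float64(0.41), (5, -6): np.float64(0.29), (5, -5): np.float64(0.41), (5, -4): np.float64(0.12), (6, -6): np.float64(0.13), (6, -5): np.float64(0.5), (6, -4): np.float64(0.5), (7, -6): np.float64(0.37), (7, -5): np.float64(0.5), (7, -4): np.float64(0.51), (8, -5): np.float64(0.44), (8, -4): np.float64(0.45), (9, -5): np.float64(0.31), (9, -4): np.float64(0.31), (9, -2): np.float64(0.1), (10, -5): np.float64(0.11), (10, -4): np.float64(0.11), (10, -3): np.float64(0.13), (10, -2): np.float64(0.13), (10, -1): np.float64(0.13), (10, 0): np.float64(0.11), (10, 1): np.float64(0.11), (10, 2): np.float64(0.11), (10, 3): np.float64(0.11), (10, 4): np.float64(0.11), (10, 5): np.float64(0.11), (10, 6): np.float64(0.1), (10, 7): np.float64(0.1)}
```

View pics/top0.png

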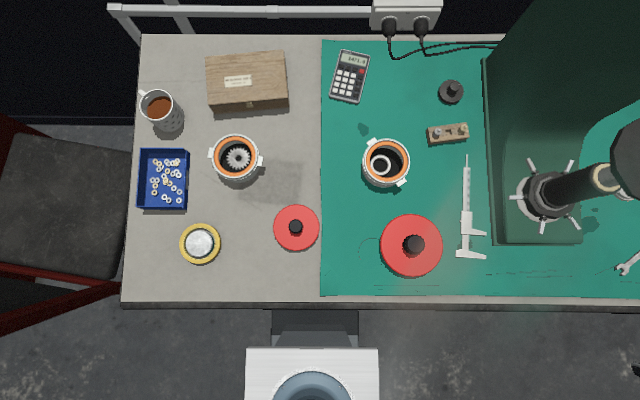

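The top view shows the press at y < -0.37 and x > 0.38. I'll go around it close to the base, then across to the small lid.

>>> jog_arm:
  steps:
    - [-4.1,-0.5,0,0]
    - [-8.2,-0.9,0,0]
    - [-12.2,-1.4,0,0]
    - [-16.3,-1.9,0,0]
    - [-20.4,-2.4,0,0]
    - [-22.3,-5.4,0,0]
    - [-24.2,-8.4,0,0]
    - [-26,-11.4,0,0]
    - [-27.9,-14.4,0,0]
    - [-29.8,-17.4,0,0]
    - [-31.7,-20.4,0,0]
    - [-34.4,-22.9,0,0]
    - [-37.1,-25.4,0,0]
    - [-39.9,-28,0,0]
    - [-42.6,-30.5,0,0]
    - [-45.3,-33,0,0]
    - [-48,-35.6,0,0]
    - [-50.8,-38.1,0,0]
    - [-53.5,-40.7,0,0]
    - [-56.2,-43.2,0,0]
  grip: 0

```text
time: 2.6
tool_pos: [0.4399, 0.0409, 0.1936]
tcp_rot: [[0.287, -0.958, 0.002], [-0.958, -0.287, -0.001], [0.001, -0.001, -1.0]]
ft_force: [1.8, -1.1, 0.2]
finger_gap: 0.0854
```

Run:
```python
from h import *
s=bot.read_state(); print(s['tool_pos'],s['q'])
p=bot.read_camera('wrist'); cv2.imwrite('pics/w1.png',p['image'])
for r in bot.cut_out('lid',p)[:2]:
    C=cloud(p,r['region']); print(r['conf'],r['centre'],rim(p,r['region'],.012,.03,.058)); C=C[C[:,2]>.045]; print(C.mean(0) if len(C) else '')
    if len(C):print('knob',C.min(0),C.max(0))
```

```text
[0.43989499 0.04088363 0.19359613] [ 33.23514057   0.97338244 -43.57941456 117.08620331   0.82041865
  62.13079064 -84.06882818]
0.7 [521.2, 256.4] [ 0.39777551 -0.23968336  0.0759382 ]
[ 0.40096906 -0.23196978  0.06612015]
knob [ 0.3743891  -0.26073812  0.04508241] [ 0.42130542 -0.21556598  0.07427702]
0.65 [317.4, 162.6] [0.43999207 0.04204835 0.05696892]
[0.44147504 0.04240082 0.05224422]
knob [0.42297679 0.0248085  0.04507065] [0.45806868 0.05943046 0.0552688 ]
```

View pics/w1.png

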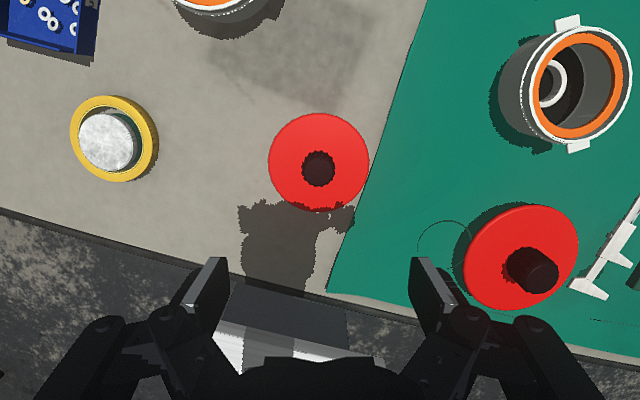

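The wrist view shows the small lid at (318,163), centred under the tool within 1 mm. The ring tub is at (582,82) with a plain ring inside. I'll descend and grip the knob.

>>> jog_arm:
  steps:
    - [0,0,2,0]
    - [0,0,4,0]
    - [0,0,6,0]
    - [0,0,8,0]
    - [0,0,10,0]
    - [0,0,12,0]
    - [0,0,13.5,0]
    - [0,0,14.5,0]
    - [0,0,15.3,0]
    - [0,0,16,0]
    - [0,0,16.3,0]
    - [0,0,16.3,0]
    - [0,0,16.3,0]
  grip: 0

```text
time: 4.0
tool_pos: [0.4423, 0.0462, 0.0317]
tcp_rot: [[0.295, -0.955, 0.004], [-0.955, -0.295, 0.003], [-0.002, -0.005, -1.0]]
ft_force: [0.5, 0.3, 0.9]
finger_gap: 0.0855
```

>>> jog_arm:
  steps:
    - [0,0,0,0]
    - [0,0,0,0]
    - [0,0,0,0]
    - [0,0,0,0]
    - [0,0,0,0]
    - [0,0,0,0]
    - [0,0,0,0]
    - [0,0,0,0]
    - [0,0,0,0]
    - [0,0,0,0]
  grip: 1
  newtons: 60

```text
time: 5.0
tool_pos: [0.4423, 0.0462, 0.0317]
tcp_rot: [[0.295, -0.955, 0.004], [-0.955, -0.295, 0.004], [-0.002, -0.005, -1.0]]
ft_force: [-0.3, 0.5, 0.4]
finger_gap: 0.0003
```

The fingers closed completely, so the grasp missed. I'll look before doing anything else.

Run:
```python
from h import *
s=bot.read_state(); print(s['tool_pos'],s['q'],s['finger_gap'])
p=bot.read_camera('wrist'); w=p['image']
t=bot.read_camera('side'); S=cv2.resize(t['image'][120:330,230:550],(640,420),interpolation=cv2.INTER_CUBIC)
cv2.imwrite('pics/c2.png',cv2.resize(np.vstack([w[100:],S[60:]]),None,fx=.85,fy=.85))
for n,q in (('w',p),('s',t)):
  for r in bot.cut_out('lid',q)[:2]:
    C=cloud(q,r['region']); print(n,r['conf'],r['centre'],np.percentile(C,[2,50,98],axis=0).round(3).tolist())
```

```text
[0.4423181  0.0462403  0.03168483] [ 26.22636825  17.78725056 -40.66311304 124.67855557  16.8943539
  42.59862107 -98.41113265] 0.0003236862978987066
w 0.91 [326.4, 209.0] [[0.398, -0.01, 0.021], [0.454, 0.049, 0.023], [0.494, 0.095, 0.053]]
w 0.75 [602.9, 351.9] [[0.359, -0.234, 0.006], [0.404, -0.196, 0.032], [0.453, -0.165, 0.054]]
s 0.77 [395.8, 200.7] [[0.326, -0.296, 0.008], [0.387, -0.219, 0.036], [0.46, -0.167, 0.077]]
```

View pics/c2.png

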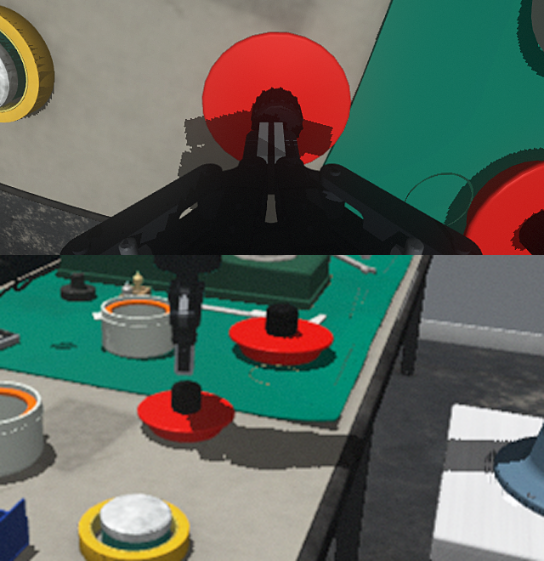

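The wrist view shows the shut fingers overlapping the near side of the knob. The side view shows the fingertips at about (337,219), seemingly above or behind the knob top. I'll measure the fingertips from depth.

Run:
```python
from h import *
t=bot.read_camera('side'); d=t['depth']
for v in range(196,246,3):
    print(v,[tuple((np.round(world(t,[[u,v]],[d[v,u]])[0]*1000)).astype(int).tolist()) if d[v,u]>0 else None for u in (333,337,341)], t['image'][v,337].tolist())
s=bot.read_state(); print(s['tool_pos'],s['q'],s['ft_force'])
```

```text
196 [(434, 92, 137), (428, 88, 137), (420, 87, 137)] [28, 26, 28]
199 [(436, 86, 129), (432, 75, 126), (425, 74, 126)] [38, 35, 35]
202 [(439, 79, 120), (432, 76, 120), (425, 74, 121)] [25, 25, 22]
205 [(448, 55, 104), (438, 58, 107), (431, 56, 107)] [43, 40, 41]
208 [(448, 54, 98), (439, 57, 100), (430, 58, 102)] [29, 30, 29]
211 [(448, 54, 92), (438, 58, 95), (431, 57, 95)] [27, 28, 26]
214 [(447, 56, 86), (439, 56, 88), (430, 58, 90)] [34, 32, 29]
217 [(448, 54, 79), (438, 58, 82), (431, 56, 83)] [27, 25, 24]
220 [(506, -100, 4), (440, 51, 73), (433, 49, 73)] [105, 111, 70]
223 [(498, -79, 5), (490, -83, 5), (483, -91, 3)] [94, 112, 18]
226 [(451, 44, 55), (445, 39, 54), (438, 34, 54)] [28, 28, 25]
229 [(447, 55, 54), (439, 53, 55), (432, 50, 55)] [15, 19, 18]
232 [(447, 55, 48), (436, 61, 52), (430, 55, 51)] [20, 24, 22]
235 [(446, 57, 42), (437, 58, 44), (430, 56, 45)] [23, 20, 23]
238 [(446, 56, 35), (436, 59, 38), (429, 56, 38)] [19, 26, 21]
241 [(447, 53, 27), (437, 57, 31), (430, 55, 31)] [26, 25, 26]
244 [(444, 62, 25), (436, 59, 25), (429, 56, 25)] [26, 29, 191]
[0.44232496 0.04622651 0.03169903] [ 26.22760126  17.78605529 -40.66199091 124.67717981  16.89141854
  42.60068671 -98.40861627] [ 0.73654418  0.14732784 -0.14184427]
```

Side-camera depth puts the fingertips at z≈0.075, but the reported TCP is 0.032. That's a 43 mm disagreement. I'll cross-check it against the wrist camera pose and the top camera.

Run:
```python
from h import *
s=bot.read_state(); R=np.array(s['tcp_rot']); P=np.array(s['tool_pos']); print(P)
p=bot.read_camera('wrist'); print('cam-tcp in tool',R.T@(np.array(p['origin'])-P), (R.T@np.array(p['orientation'])).round(3).tolist())
d=p['depth']; w=p['image']
# fingertip px: crop(273,125)->u=321,v=247
for v in range(225,380,12): print(v,[(R.T@(world(p,[[u,v]],[d[v,u]])[0]-P)*1000).round().astype(int).tolist() for u in (308,312,320,328,333)])
t=bot.read_camera('top'); m=np.zeros((400,640),bool); m[200:260,260:330]=1; C=cloud(t,m)
C=C[(np.hypot(C[:,0]-P[0],C[:,1]-P[1])<.15)&(C[:,2]>.06)]; print('top',len(C),C.min(0) if len(C) else '')
r=bot.cut_out('lid',p)
for q in r[:1]: print(rim(p,q['region'],.012,.03,.058))
```

```text
[0.44232496 0.04622651 0.03169903]
cam-tcp in tool [-0.00070717 -0.08185916 -0.1807477 ] [[1.0, -0.0, 0.0], [0.0, 0.948, 0.319], [-0.001, -0.319, 0.948]]
225 [[-7, -10, -18], [-4, -10, -19], [0, -11, -21], [5, -11, -21], [7, -11, -21]]
237 [[-7, -4, -21], [-4, -4, -20], [0, -4, -21], [5, -4, -21], [7, -4, -21]]
249 [[-6, -11, -48], [-4, -11, -49], [0, -11, -49], [4, -11, -48], [7, 3, -22]]
261 [[-5, -11, -59], [-4, -10, -58], [0, -10, -58], [3, -11, -59], [6, -11, -59]]
273 [[-5, -10, -68], [-3, -11, -69], [0, -11, -69], [3, -10, -67], [5, -11, -69]]
285 [[-5, -11, -77], [-3, -10, -76], [0, -10, -76], [3, -10, -76], [5, -11, -78]]
297 [[-4, -12, -85], [-3, -11, -85], [0, -5, -77], [3, -11, -85], [4, -12, -86]]
309 [[-4, -12, -93], [-3, -7, -87], [0, 1, -76], [2, -12, -92], [4, -12, -93]]
321 [[-4, -11, -98], [-3, -1, -86], [0, 7, -77], [2, -9, -96], [4, -16, -104]]
333 [[-4, -7, -99], [-3, 5, -85], [1, 110, 30], [3, 2, -88], [4, -15, -107]]
345 [[-5, 8, -89], [-3, 9, -87], [1, 125, 32], [3, 7, -89], [4, -10, -107]]
357 [[-4, 8, -94], [-6, 138, 32], [1, 138, 32], [3, 7, -95], [4, -7, -108]]
369 [[-4, -10, -115], [-2, -12, -117], [0, -10, -115], [2, -9, -115], [3, -10, -116]]
top 3544 [ 0.3534732  -0.0282794   0.15728329]
[ 0.39982667 -0.23145767  0.06900032]
```

The wrist depth agrees: the fingertips end about 44 mm behind the reported TCP and are laterally centred on it. Both cameras show this independently, so I'll treat the true tip as reported z + 0.044. I'll open, shift 4 mm onto the knob, and descend the missing distance.

>>> jog_arm:
  steps:
    - [0,0,0,0]
    - [0.2,0.2,0,0]
    - [0.37,0.43,0,0]
    - [0.37,0.43,0,0]
    - [0.37,0.43,0,0]
    - [0.37,0.43,0,0]
    - [0.37,0.43,1,0]
    - [0.37,0.43,2,0]
    - [0.37,0.43,3,0]
    - [0.37,0.43,3.7,0]
    - [0.37,0.43,4.2,0]
    - [0.37,0.43,4.5,0]
    - [0.37,0.43,4.5,0]
    - [0.37,0.43,4.5,0]
  grip: 0

```text
time: 6.8
tool_pos: [0.4398, 0.0417, -0.0132]
tcp_rot: [[0.296, -0.955, 0.005], [-0.955, -0.296, 0.004], [-0.002, -0.006, -1.0]]
ft_force: [0.1, -0.5, -0.3]
finger_gap: 0.0855
```

Run:
```python
from h import *
s=bot.read_state(); R=np.array(s['tcp_rot']); P=np.array(s['tool_pos']); print(P,s['finger_gap'],s['ft_force'])
p=bot.read_camera('wrist'); cv2.imwrite('pics/w3.png',p['image'])
m=np.ones((400,640),bool); C=(cloud(p,m)-P)@R
# knob top: world z .050-.056 within 40 mm
W=C@R.T+P; k=(abs(W[:,2]-.053)<.004)&(np.hypot(C[:,0],C[:,1])<.03)&(abs(C[:,0])<.025); print('knob rel tool mm',k.sum(),C[k].min(0)*1000,C[k].max(0)*1000)
```

```text
[ 0.43975396  0.04166075 -0.0132075 ] 0.08551424202836254 [ 0.06861918 -0.47366774 -0.2805833 ]
knob rel tool mm 4121 [-17.89180794 -18.86661449 -68.26929431] [ 17.05168351  14.47347605 -62.10190719]
```

View pics/w3.png

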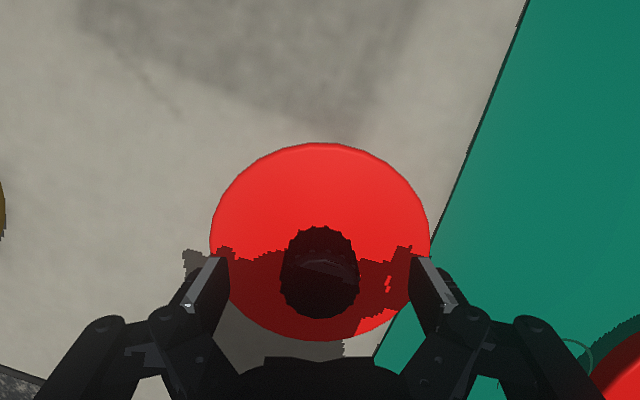

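The knob at (320,272) sits centred between the open pads. I'll close on it.

>>> jog_arm:
  steps:
    - [0,0,0,0]
    - [0,0,0,0]
    - [0,0,0,0]
    - [0,0,0,0]
    - [0,0,0,0]
    - [0,0,0,0]
    - [0,0,0,0]
    - [0,0,0,0]
  grip: 1
  newtons: 80

```text
time: 7.65
tool_pos: [0.4404, 0.0417, -0.0125]
tcp_rot: [[0.295, -0.955, 0.006], [-0.955, -0.295, 0.003], [-0.001, -0.007, -1.0]]
ft_force: [-0.4, 0.2, 5.7]
finger_gap: 0.0317
```

Gap 31.7 mm on the 34 mm knob, so the lid is held. Lifting now, then across to the ring tub.

>>> jog_arm:
  steps:
    - [0,0,-1,0]
    - [0,0,-2.5,0]
    - [0,0,-4.5,0]
    - [0,0,-6.5,0]
    - [0,0,-8.5,0]
    - [0,0,-10.5,0]
    - [1.5,-0.5,-11.5,0]
    - [4,-1.3,-11.5,0]
    - [7,-2.3,-11.5,0]
    - [10,-3.3,-11.5,0]
    - [13,-4.3,-11.5,0]
    - [16,-5.3,-11.5,0]
    - [19,-6.2,-11.5,0]
    - [21.5,-7.1,-11.5,0]
    - [23.5,-7.7,-11.5,0]
    - [25,-8.2,-11.5,0]
    - [25.8,-8.5,-11.5,0]
    - [25.8,-8.5,-11.5,0]
    - [25.8,-8.5,-11.5,0]

```text
time: 9.55
tool_pos: [0.5965, -0.179, 0.1025]
tcp_rot: [[0.296, -0.955, 0.005], [-0.955, -0.296, 0.004], [-0.002, -0.006, -1.0]]
ft_force: [0.3, 0.9, -1.3]
finger_gap: 0.0315
```

Run:
```python
from h import *
s=bot.read_state(); R=np.array(s['tcp_rot']); P=np.array(s['tool_pos']); print(P,R.round(3).tolist(),s['finger_gap'],s['ft_force'])
for c in ('wrist','side','top'):
  p=bot.read_camera(c)
  if c!='top': cv2.imwrite(f'pics/{c}4.png',p['image'])
  for r in bot.cut_out('lid',p)[:3]:
    C=cloud(p,r['region']); C=C[np.hypot(C[:,0]-P[0],C[:,1]-P[1])<.08]
    if len(C)<100: continue
    print(c,r['conf'],r['centre'],np.percentile(C,[1,50,99],axis=0).round(4).tolist())
    F=C[abs(C[:,2]-.125)<.012]; h=cv2.convexHull((F[:,:2]*1e4).astype(np.int32)).reshape(-1,2)/1e4; print('flange',circ(h,.058))
    if c=='wrist':
      A=np.c_[F[:,:2],np.ones(len(F))]; print('plane',np.linalg.lstsq(A,F[:,2],rcond=None)[0])
  for r in bot.cut_out('ring_tub',p)[:2]:
    print('tub',c,r['conf'],r['centre'],rim(p,r['region'],.056,.075,.056))
a=cv2.imread('pics/wrist4.png');b=cv2.imread('pics/side4.png')[110:310,200:520]
cv2.imwrite('pics/c4.png',cv2.resize(np.vstack([a[60:],cv2.resize(b,(640,400))]),None,fx=.8,fy=.8))
```

```text
[ 0.59651524 -0.17899526  0.10253647] [[0.296, -0.955, 0.005], [-0.955, -0.296, 0.004], [-0.002, -0.006, -1.0]] 0.03150445140279531 [ 0.28158269  0.92832196 -1.26897947]
tub wrist 0.84 [310.8, 131.1] [ 0.60021128 -0.17986685  0.05555485]
side 0.96 [311.4, 154.9] [[0.5393, -0.2265, 0.1203], [0.5802, -0.1545, 0.1417], [0.6456, -0.1226, 0.1634]]
flange [ 0.59387623 -0.17563478  0.04684081]
tub side 0.92 [314.0, 189.0] [ 0.59863676 -0.17839038  0.05820964]
top 0.55 [389.7, 163.0] [[0.5408, -0.2335, 0.1344], [0.5736, -0.1749, 0.1384], [0.6441, -0.1236, 0.1693]]
flange [ 0.59549189 -0.17910797  0.05678804]
tub top 0.56 [375.8, 179.2] [ 0.59895806 -0.1872879   0.06176977]
```

View pics/c4.png

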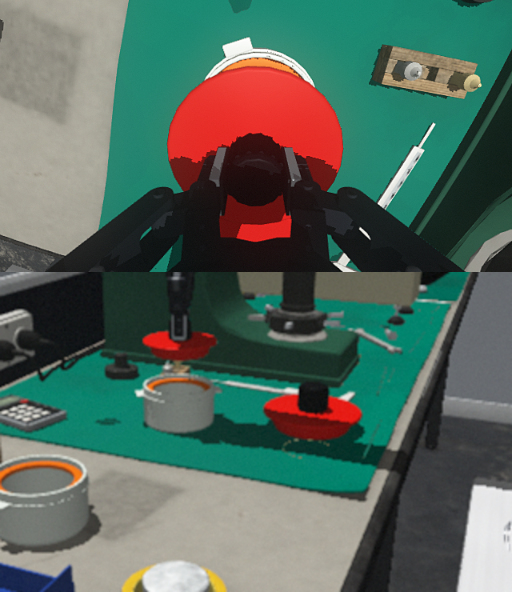

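The lid is held level over the tub: wrist view at (320,210), side view at (312,155). Top-camera fit puts the lid centre at (0.5955,-0.179) against the tub at (0.599,-0.180). I'll correct by 3.5 mm and lower to just above the seal.

>>> jog_arm:
  steps:
    - [0.2,-0.3,0,0]
    - [0.2,-0.3,1,0]
    - [0.2,-0.3,2,0]
    - [0.2,-0.3,3,0]
    - [0.2,-0.3,4,0]
    - [0.2,-0.3,4.6,0]
    - [0.2,-0.3,5,0]
    - [0.2,-0.3,5.2,0]
    - [0.2,-0.3,5.2,0]
    - [0.2,-0.3,5.2,0]

```text
time: 11.0
tool_pos: [0.6013, -0.1808, 0.0513]
tcp_rot: [[0.296, -0.955, 0.007], [-0.955, -0.296, 0.003], [-0.001, -0.007, -1.0]]
ft_force: [0.2, -0.1, -0.1]
finger_gap: 0.0318
```

>>> jog_arm:
  steps:
    - [0,0,0.1,0]
    - [0,0,0.2,0]
    - [0,0,0.3,0]
    - [0,0,0.4,0]
    - [0,0,0.5,0]
    - [0,0,0.6,0]
    - [0,0,0.7,0]
    - [0,0,0.8,0]
    - [0,0,0.8,0]

```text
time: 11.9
tool_pos: [0.6013, -0.1808, 0.0447]
tcp_rot: [[0.296, -0.955, 0.006], [-0.955, -0.296, 0.002], [-0.0, -0.006, -1.0]]
ft_force: [-3.5, -0.1, 5.7]
finger_gap: 0.0316
```

Contact made at the expected height, with a small sideways force in -x. I'll ease 1.5 mm that way and press slowly.

>>> jog_arm:
  steps:
    - [0,0.1,0,0]
    - [0,0.15,0.1,0]
    - [0,0.15,0.2,0]
    - [0,0.15,0.3,0]
    - [0,0.15,0.4,0]
    - [0,0.15,0.5,0]
    - [0,0.15,0.6,0]
    - [0,0.15,0.7,0]
    - [0,0.15,0.8,0]
    - [0,0.15,0.9,0]
    - [0,0.15,0.9,0]

```text
time: 13.0
tool_pos: [0.6007, -0.1813, 0.0372]
tcp_rot: [[0.296, -0.955, 0.007], [-0.955, -0.296, 0.001], [0.001, -0.007, -1.0]]
ft_force: [-2.9, 0.3, 6.1]
finger_gap: 0.0316
```

>>> jog_arm:
  steps:
    - [0,0,0.1,0]
    - [0,0,0.2,0]
    - [0,0,0.3,0]
    - [0,0,0.3,0]

```text
time: 13.4
tool_pos: [0.6007, -0.1813, 0.0354]
tcp_rot: [[0.296, -0.955, 0.007], [-0.955, -0.296, 0.001], [0.001, -0.007, -1.0]]
ft_force: [-3.3, 0.0, 7.7]
finger_gap: 0.0321
```

>>> jog_arm:
  steps:
    - [0,0,0.1,0]
    - [0,0,0.2,0]
    - [0,0,0.3,0]
    - [0,0,0.4,0]
    - [0,0,0.4,0]

```text
time: 13.9
tool_pos: [0.6007, -0.1813, 0.0335]
tcp_rot: [[0.295, -0.955, 0.006], [-0.955, -0.295, 0.0], [0.002, -0.005, -1.0]]
ft_force: [-5.2, 0.5, 12.1]
finger_gap: 0.032
```

```bash
cat > chk.py <<'E'
from h import *
s=bot.read_state(); P=np.array(s['tool_pos']); print(s['time'],P,s['ft_force'],s['finger_gap'])
for c in ('top','wrist'):
  p=bot.read_camera(c)
  for r in bot.cut_out('lid',p)[:3]:
    C=cloud(p,r['region']); C=C[(np.hypot(C[:,0]-.599,C[:,1]+.18)<.068)]
    if len(C)<100: continue
    F=C[(C[:,2]>.06)&(C[:,2]<.078)]; F=F[np.hypot(F[:,0]-.599,F[:,1]+.18)<.052]; A=np.c_[F[:,:2]-[.599,-.18],np.ones(len(F))]; print(c,r['centre'],len(F),'plane',np.linalg.lstsq(A,F[:,2],rcond=None)[0].round(4),'flange',rim(p,r['region'],.055,.08,.058))
  cv2.imwrite(f'pics/chk_{c}.png',p['image'])
E
python3 chk.py
```

```text
13.9 [ 0.60066762 -0.18131594  0.03354256] [-5.16764936  0.51905482 12.07892529] 0.03195103830674676
top [384.6, 167.0] 651 plane [ 0.0043 -0.0022  0.0694] flange [ 0.59840614 -0.18089825  0.05669728]
wrist [317.8, 229.4] 17475 plane [-0.0003 -0.0017  0.0688] flange [ 0.60103427 -0.18023474  0.05749432]
wrist [290.2, 137.7] 0 plane [0. 0. 0.] flange [ 0.65056676 -0.14936339  0.00719237]
```

The flange top is at 0.069, which is the rim (0.064) plus 5 mm, and level. I'll give a short firm push to confirm the stop.

>>> jog_arm:
  steps:
    - [0,0,0.1,0]
    - [0,0,0.2,0]
    - [0,0,0.3,0]
    - [0,0,0.3,0]

```text
time: 14.5
tool_pos: [0.6006, -0.1814, 0.0335]
tcp_rot: [[0.295, -0.956, 0.004], [-0.956, -0.295, -0.001], [0.002, -0.004, -1.0]]
ft_force: [-7.9, 0.9, 16.8]
finger_gap: 0.0314
```

Hard stop: z is unchanged while the force rose. I'll relieve the push, open, and retreat straight up.

>>> jog_arm:
  steps:
    - [0,0,0,0]
    - [0,0,0,0]
    - [0,0,0,0]
    - [0,0,0,0]
    - [0,0,0,0]
    - [0,0,0,0]
    - [0,0,0,0]
    - [0,0,0,0]
  grip: 0

```text
time: 15.3
tool_pos: [0.6006, -0.1814, 0.0335]
tcp_rot: [[0.295, -0.955, 0.004], [-0.956, -0.295, -0.001], [0.002, -0.004, -1.0]]
ft_force: [0.7, 0.7, 0.5]
finger_gap: 0.0855
```

>>> jog_arm:
  steps:
    - [0,0,-1,0]
    - [0,0,-2,0]
    - [0,0,-4,0]
    - [0,0,-6,0]
    - [0,0,-8,0]
    - [0,0,-10,0]
    - [0,0,-12,0]
    - [0,0,-12,0]
    - [0,0,-12,0]

```text
time: 16.2
tool_pos: [0.6006, -0.1814, 0.1543]
tcp_rot: [[0.295, -0.955, 0.006], [-0.956, -0.295, -0.002], [0.003, -0.005, -1.0]]
ft_force: [-0.6, -0.4, -0.1]
finger_gap: 0.0857
```

```bash
python3 chk.py
```

```text
16.2 [ 0.60061097 -0.18135222  0.15434225] [-0.55885779 -0.36678699 -0.14596853] 0.08569220107586713
top [387.9, 162.7] 978 plane [0.0006 0.0003 0.0694] flange [ 0.59900647 -0.18136605  0.05711041]
wrist [317.5, 184.1] 9017 plane [ 0.0018 -0.002   0.0687] flange [ 0.60069981 -0.18031766  0.05743076]
```

View pics/chk_wrist.png

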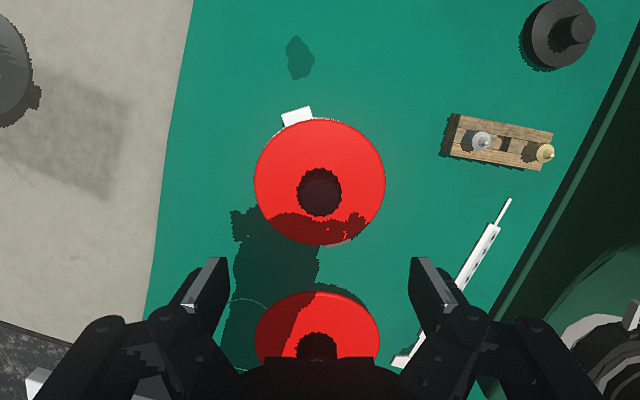

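The lid at (320,182) sits flush on the ring tub and is released. The gripper is open and well clear.

```bash
python3 -c "
from bench import bot
print(bot.hand_in())"
```

```text
the job is handed in; nothing more can be done
None
```

The smaller red lid is on the tub with the plain bearing ring, pressed down to a hard stop and released. I handed the job in at about 16 s of the 32 s allowed. The robot never went near the gear tub, which is still open.

**Last checks:**
- **Height:** the flange top is 69 mm above the bench, which is the 64 mm rim plus the 5 mm flange, so the lid is fully home.
- **Level and centring:** the tilt is under 0.2°, and the lid is centred within about 2 mm of the tub.
- **Pressing force:** in a final push the upward force reached 16.8 N with no further travel.
- **Release:** the fingers are open about 12 cm above where they let go, and the wrist force is near zero.

**What went wrong or disagreed:**
- **First grasp missed:** the fingers closed in the air above the knob. Side and wrist camera depth both put the real fingertips about 44 mm short of the reported TCP. I corrected for that and the second grasp held.
- **Sideways force:** there was 3–8 N in -x while pressing, which fits the lid sitting a millimetre or two off centre. It vanished on release.
- **Camera spread:** the cameras' estimates of the tub centre and lid centre differ by about 2 mm, within their stated accuracy. One top-camera tub fit was about 7 mm off because the lid was hiding the tub, so I ignored it.

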